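# Set the polarizer ring to its rider and the iris to the middle dot

### The job

Set the two optical units for the microscope: push the lever of the larger one, the polarizer, round until its nose points at the small rider on the rim of its scale, and push the lever of the smaller one, the iris, round until it points at the middle-sized of the three dots. Use only the fingertips or the outside of the fingers against the upright lever posts: push gently, grasp or lift nothing, do not shift the units or the rider, and leave the other things on the worktop alone.

Things in the scene. Friction and masses are not known exactly. Their poses are not given: they have to be found in the camera images.
- polarizer: The larger unit: a round grey base 156 mm across and 8 mm high that stands loose on the worktop (weighted, about 3.3 kg in all, slides if pushed sideways with some 12 N), with a black graduated disc 124 mm across (top 14 mm up) and on that a turning aluminium ring 88 mm across (z 14 to 30 mm) round a glass window. Origin: centre of the underside, on the ring's vertical axis; z up. Its -x side carries the middle of the scale.
- polarizer_ring (a joint): Angle (rad) of the polarizer ring and its lever about the unit's vertical axis, counter-clockwise from above positive. At 0 the lever points along the unit's -x. Stops at -1.5 and 1.5. Turned by about 1.2 N on the post, it stays where it is left (friction only).
- polarizer_post (a point): Centre of the top of the polarizer's lever post: an upright steel pin, 10 mm in diameter, 50 mm from the ring's axis, from 30 to 66 mm above the worktop, standing on a flat steel arm that ends in a pointed nose 59 mm from the axis. The post turns with the ring.
- polarizer_nose (a point): The pointed end of the polarizer's lever arm, 59 mm from the axis; the point lies 20 mm above the worktop, just under the arm. It turns with the ring.
- rider (a joint): Angle (rad) of the rider about the same axis with the same zero and sense as polarizer_ring. The rider is stiff and stays where it was set; the lever passes freely above it.
- rider_point (a point): Where the nose must come: on the rider's radial centre line, 59 mm from the polarizer's axis, 20 mm above the worktop. The rider is a small aluminium block, 14 mm wide, on the rim of the graduated disc (62 to 75 mm from the axis, up to 20 mm high), with a point directed inwards.
- iris: The smaller unit: a round grey base 118 mm across and 8 mm high, loose on the worktop (weighted, about 2.9 kg in all), with a black disc 112 mm across (top 12 mm up) that has three white round dots 48 mm from the axis: a small one (4 mm) at lever angle -0.6 rad, a middle-sized one (8 mm) at 0 and a large one (13 mm) at 0.6. On it turns an aluminium ring 60 mm across (z 12 to 26 mm). Origin: centre of the underside, on the ring's axis; z up; the dots lie on its -x side.
- iris_ring (a joint): Angle (rad) of the iris ring and its lever about the unit's vertical axis, counter-clockwise from above positive; at 0 the lever points along the unit's -x, at the middle-sized dot. Stops at -1.1 and 1.1. Turned by about 1.2 N on the post, it stays where it is left.
- iris_post (a point): Centre of the top of the iris's lever post: an upright steel pin, 9 mm in diameter, 36 mm from the axis, from 25 to 60 mm above the worktop, on a flat steel arm whose nose ends 42 mm from the axis.
- iris_middle_dot (a point): Centre of the middle-sized white dot on the iris's disc, 12 mm above the worktop.
- vial: Bystander: small white bottle, 22 mm across, 46 mm high, loose; origin at its underside. It stands in the mouth of the dark enclosure: fixed wall on the left at y = 0.50, slim fixed posts, 30 mm square, at the front corners (x = 0.335, y = 0.485 and y = -0.365), from below the worktop to a roof 0.87 m up; the arm must come in between these posts.
- objective: Bystander: spare objective standing upright, 30 mm across, 48 mm high, loose; origin at its underside.
- loupe: Bystander: small black loupe standing upright, 35 mm across, 39 mm high, loose; origin at its underside.
- adapter: Bystander: metal coaxial adapter lying down, 16 x 32 x 14 mm, loose; origin at its underside.
- tape: Bystander: roll of brown tape lying flat, 92 mm across, 48 mm high, loose; origin at its underside.

How it is judged (in metres and radians):
At the end, for the whole second after the job is handed in: The polarizer's nose is within 5.5 mm (about 5 degrees) of the rider's centre line, the iris lever within 0.13 rad (about 7 degrees) of the middle-sized dot, both rings at rest; the units stand within 12 mm of where they stood, the rider's point within 15 mm, the loose bystanders within 20 mm (distance between polarizer_nose and rider_point below 0.0055 m and value of joint iris_ring between -0.13 and 0.13 rad and velocity of joint polarizer_ring between -0.05 and 0.05 rad/s and velocity of joint iris_ring between -0.05 and 0.05 rad/s and distance of each of polarizer, iris from where it was at the start of the episode below 0.012 m and distance of rider_point from where it was at the start of the episode below 0.015 m and distance of each of vial, objective, loupe, adapter, tape from where it was at the start of the episode below 0.02 m); the robot touches nothing.
It fails at once if a lever post taken between the fingers ((horizontal distance between the grasp point and polarizer_post below 0.006 m and height (world z) of the grasp point below 0.078 m and contact force between the fingers and polarizer_ring above 0.5 N) or (horizontal distance between the grasp point and iris_post below 0.006 m and height (world z) of the grasp point below 0.072 m and contact force between the fingers and iris_ring above 0.5 N)).
It fails at once if a lever pushed or squeezed with more than 18 N (contact force between the fingers and polarizer_ring above 18 N or contact force between the fingers and iris_ring above 18 N).
It fails at once if a unit shifted by more than 12 mm or lifted (distance of any of polarizer, iris from where it was at the start of the episode above 0.012 m or height (world z) of any of polarizer, iris above 0.006 m or angle between any of polarizer, iris's own z axis and vertical above 0.06 rad).
It fails at once if the rider moved from its setting (distance of rider_point from where it was at the start of the episode above 0.015 m).
It fails at once if a bystander moved more than 20 mm or lifted (distance of any of vial, objective, loupe, adapter, tape from where it was at the start of the episode above 0.02 m or height (world z) of any of vial, objective, loupe, adapter, tape above 0.012 m).
It also fails if it takes over 58 s, if anything falls off the work surface, if the arm or the gripper's body presses on something with over 40 N, if the wrist force passes 120 N, or if a joint passes its speed limit or range.

### The arm

A 7-joint arm with a two-finger parallel gripper is mounted at the origin on a cart in front of the work surface, level with it; the furniture and walls round the work are solid. World frame = base frame: x ahead of the robot, y to its left, z up, the work surface at z = 0. Lengths are in mm, angles in rad, forces in N, time in s.
With the tool pointing down it reaches from about 425 to 800 mm from the base axis. Payload 8.3 kg.
Tool frame: the origin (TCP) lies at the centre of the arm's flange, where the gripper is bolted on; the fingertips stand 173 mm ahead of it and the grasp point (between the pads) lies 155 mm ahead of it; y points along the fingers, z is the direction in which the jaws open and shut, and the axes are right-handed (so a half turn about y gives the same grasp; the last joint's range is limited). The gripper opens to 85 mm and grips with 20 to 120 N. Pads are 22 mm wide; open, the fingers measure 114 mm over their backs; the gripper's body (76 mm by 85 mm) begins 54 mm behind the grasp point. The pads swing forward as they close: fully open they stand 13 mm farther back than shut.
Start: joints at [1.266, 0.383, 0.016, 1.37, -0.006, 1.388, -0.046], TCP at [149.688, -606.803, 404.679] pointing down, gripper open.
Joint ranges: [-2.95, 2.95], [-0.25, 2.06], [-1.52, 1.56], [0.18, 2.33], [-1.44, 4.58], [0.02, 2.06], [-3.01, 3.01]. Speed limits (rad/s): [2.39, 2.39, 3.01, 3.01, 3.14, 3.14, 3.14].

### API

Orientations are given as [roll, pitch, yaw] about the fixed x, y, z axes, in that order (R = Rz(yaw) Ry(pitch) Rx(roll)).
In Python, from cell import arm gives the robot as it stands.
- The arm moves only by the shell command python3 -m handwheel 'ROWS'. ROWS is JSON, a list of rows, each an object of numbers: "tx", "ty", "tz": the shift along the tool's x, y, z in cm; "yaw": the turn about the tool's y in rad; "gripper": the opening, from 0 (shut) to 1 (fully open). A call has 1 to 10 rows; each row is the pose to reach, as a shift and turn from the pose measured when the call began, along the tool's axes at that moment; what a row does not reach only later rows make up. A row lasts 1/8 s, in which the tool goes at most 62.5 mm and 10.7 degrees, less where a joint would pass 70% of its speed; a pose out of reach is approached as far as the arm can. A call with a gripper value outside its range is refused whole. The fingers move at their own pace and stop on an object; the grip force is fixed at half the most. Time passes only in rows, so rows that repeat a pose let the fingers close. It gives the time, the measured TCP pose, the force and the opening at its end, in the units of the state.
- arm.get_obs(): the state, without advancing time (a new reading comes with each control period).
- arm.camera(name): name is "scene" or "top" or "wrist"; returns the picture (420x560x3 uint8, blue, green, red); there is no depth.
- arm.camera_model(name): a dict with "vertical_fov" (degrees; the focal length in pixels is half the picture's height over the tangent of half this angle, whatever the lens; pixels are square), "cx", "cy" (the principal point, pixels), "T" (4x4, takes a point from camera to world coordinates). Camera axes: x right, y down, z forward; pixel columns grow to the right and rows downward; lengths in mm; the calibration is good to about 2 mm. A picture is of the moment at which its call begins: read the wrist's pose just before it. camera_model takes no time and is no camera call; for the wrist camera it gives the pose at the moment of the call.
- arm.finish_job(): hands the job in, once; it reports no verdict.
Trained networks look in the newest picture that a camera, given by its name, has taken for a name from the list of things; names that differ only in an ending like _2 or _b are one class to them, and where a whole thing is asked for, a point or a joint stands for the part that bears it (a point fixed in the world has none). Each returns a list of dicts, best first, with "score" (0 to 1); they miss things now and then, are a little off and sometimes report something else, mostly with a low value. They report only what shows in the picture. A call takes as long as a camera call.
- arm.cut_out(camera, target): "mask" (420x560 bool, what is visible of it).
- arm.pinpoint(camera, target): "centre" ([x, y, z] in mm, in the coordinates of the camera as it stood for that picture, good to about 4 mm: a listed point, or the origin of a listed thing).
The state is a dict: "time": time; "joint_pos": joint angles; "qvel": joint speeds; "joint_efforts": joint torques, N m; "ee_pos": TCP position; "ee_rot": TCP orientation; "contact_force": force on the tool from outside, world axes, zero at the start; "wrist_torque": the same for the moment, N m; "opening": finger opening in mm.
Only numpy, scipy, OpenCV 4.12 (cv2) and the standard library are available. Lean on these libraries where they do the work, as an engineer would, in place of code of your own. Each camera call takes 0.05 s, during which the arm holds its last target.

## Working session

There is one attempt and no reset: what is moved stays moved. The work goes in short steps, Python scripts to look and compute and a shell command to move; the robot and the scene stay as the last step left them, time stands still between calls to the robot, and variables do not carry over. Pictures are saved under pics/ and viewed, and the job is handed in when it is done.

```bash
ls; mkdir -p pics; cat > h.py <<'E'
import numpy as np, cv2
from cell import arm
from scipy.spatial.transform import Rotation as Ro
def look(cam,fn):
    im=arm.camera(cam); cv2.imwrite('pics/'+fn,im); return im
def pin(cam,names):
    T=np.array(arm.camera_model(cam)['T'])
    for n in names:
        r=arm.pinpoint(cam,n)
        print(n,[(round(d['score'],2),np.round((T@np.r_[d['centre'],1])[:3],1).tolist()) for d in r[:2]])
E
python3 - <<'E'
from h import *
o=arm.get_obs();print({k:np.round(v,3).tolist() for k,v in o.items()})
print(Ro.from_euler('xyz',o['ee_rot']).as_matrix().round(3))
look('scene','s1.png');look('top','t1.png')
N=['polarizer','polarizer_post','polarizer_nose','rider_point','iris','iris_post','iris_middle_dot','vial','objective','loupe','adapter','tape']
pin('top',N)
print(arm.camera_model('top'))
E
```

```text
pics
{'time': 0.0, 'joint_pos': [1.266, 0.384, 0.016, 1.371, -0.006, 1.388, -0.046], 'qvel': [-0.0, -0.002, -0.0, 0.002, -0.002, -0.0, 0.0], 'joint_efforts': [0.0, -62.759, 0.844, -37.182, 0.017, 0.014, -0.0], 'ee_pos': [149.649, -606.651, 403.677], 'ee_rot': [-1.573, -0.0, -2.9], 'contact_force': [0.148, -0.542, -0.168], 'wrist_torque': [-0.064, 0.037, -0.056], 'opening': 85.352}
[[-0.971 -0.001  0.24 ]
 [-0.24   0.002 -0.971]
 [ 0.    -1.    -0.002]]
polarizer [(0.88, [506.1, -144.1, 0.4])]
polarizer_post [(0.79, [463.2, -108.1, 66.7])]
polarizer_nose [(0.79, [461.6, -102.3, 17.6]), (0.17, [390.8, -204.8, -1.5])]
rider_point [(0.73, [502.7, -143.1, 0.0]), (0.47, [445.0, -160.6, 21.2])]
iris [(0.95, [520.2, 136.2, -0.8])]
iris_post [(0.74, [501.5, 105.6, 60.9])]
iris_middle_dot [(0.61, [476.9, 126.6, 10.4])]
vial [(0.62, [465.9, -111.3, 65.5]), (0.48, [381.6, -14.6, 4.2])]
objective []
loupe [(0.55, [520.2, 138.2, -0.4]), (0.48, [391.0, -204.5, 2.4])]
adapter [(0.62, [379.8, 110.8, 2.3])]
tape []
{'vertical_fov': 49.839527394266504, 'cx': 286.5797635848669, 'cy': 217.95638727201774, 'T': array([[ 9.32731227e-02, -9.61034904e-01,  2.60215369e-01,
         2.26808137e+02],
       [-9.95635799e-01, -8.92225472e-02,  2.73622499e-02,
        -9.14996086e+01],
       [-3.07899919e-03, -2.61631900e-01, -9.65162820e-01,
         1.16804048e+03],
       [ 0.00000000e+00,  0.00000000e+00,  0.00000000e+00,
         1.00000000e+00]])}
```

View pics/s1.png

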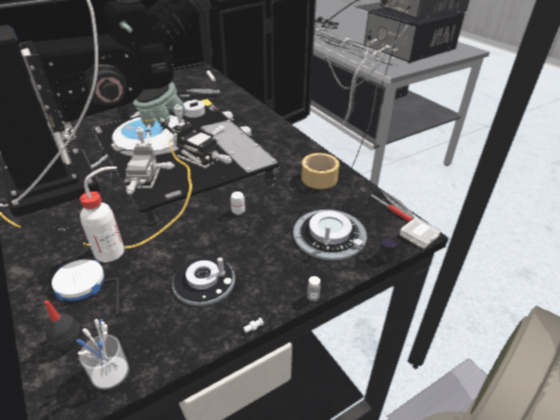

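View pics/t1.png

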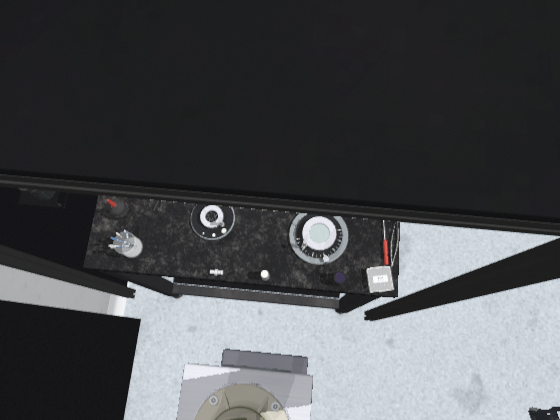

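```bash
python3 - <<'E'
from h import *
im=cv2.imread('pics/t1.png')
m=arm.camera_model('top');T=np.array(m['T']);f=210/np.tan(np.radians(m['vertical_fov']/2))
Ti=np.linalg.inv(T)
def pr(p):
    c=Ti@np.r_[p,1];return f*c[0]/c[2]+m['cx'],f*c[1]/c[2]+m['cy']
print(pr([506,-144,14]),pr([520,136,12]))
for i,p in enumerate([[480,-144,14],[500,136,12]]):
    u,v=map(int,pr(p)); c=im[max(v-60,0):v+60,max(u-65,0):u+65]
    print(u-65,v-60); cv2.imwrite(f'pics/c{i}.png',cv2.resize(c,None,fx=5,fy=5,interpolation=cv2.INTER_CUBIC))
E
```

```text
(np.float64(317.8046861881295), np.float64(232.56651165777288)) (np.float64(212.7985200829624), np.float64(218.10400904291504))
252 182
146 165
```

The scene shows the polarizer at about (330,233) and the iris at (204,280). In the top view they are at (319,235) and (212,217). The vial (265,274) and adapter (216,271) stand in front of them, and the loupe (339,278) is at front right.

View pics/c0.png

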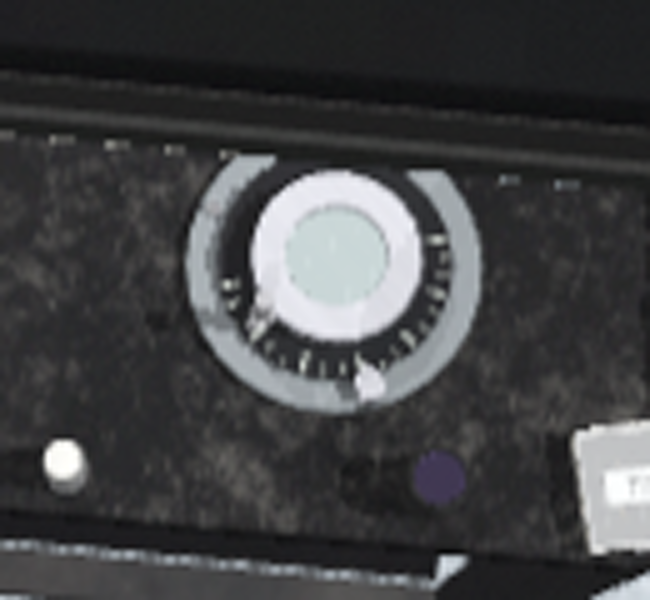

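View pics/c1.png

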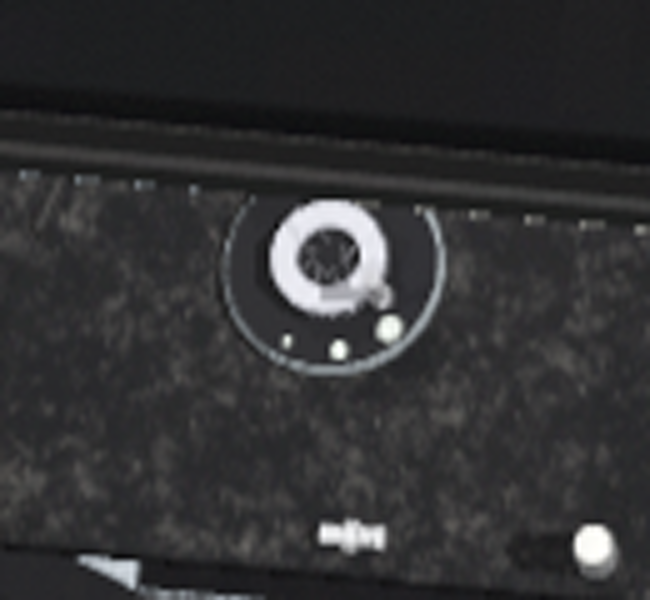

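```bash
python3 - <<'E'
from h import *
look('scene','s2.png')
N=['polarizer','polarizer_post','polarizer_nose','rider_point','iris','iris_post','iris_middle_dot','vial','objective','loupe','adapter','tape']
pin('scene',N)
im=cv2.imread('pics/s2.png')
cv2.imwrite('pics/s2p.png',cv2.resize(im[195:270,280:380],None,fx=8,fy=8,interpolation=cv2.INTER_CUBIC))
cv2.imwrite('pics/s2i.png',cv2.resize(im[245:315,160:250],None,fx=8,fy=8,interpolation=cv2.INTER_CUBIC))
E
```

```text
polarizer [(0.6, [501.1, -141.5, -1.5])]
polarizer_post [(0.74, [466.2, -113.5, 66.5])]
polarizer_nose [(0.77, [461.6, -103.2, 21.7])]
rider_point [(0.38, [447.6, -162.9, 16.2])]
iris [(0.89, [521.8, 141.5, 2.7])]
iris_post [(0.96, [504.3, 110.1, 59.0])]
iris_middle_dot [(0.64, [478.6, 130.7, 10.0])]
vial [(0.43, [499.0, -143.1, -2.8])]
objective [(0.56, [675.8, -13.9, -1.9])]
loupe [(0.85, [388.5, -204.9, 0.2]), (0.46, [463.2, -101.6, 22.9])]
adapter [(0.68, [378.1, 111.3, -1.8])]
tape [(0.87, [688.6, -254.4, 0.9]), (0.31, [457.9, -104.3, 24.1])]
```

```bash
python3 -m handwheel '[{"tz":-4,"gripper":0},{"tz":-8,"gripper":0},{"tz":-12,"gripper":0},{"tz":-16,"gripper":0},{"tz":-20,"gripper":0},{"tz":-23,"gripper":0},{"tz":-23,"gripper":0},{"tz":-23,"gripper":0}]'
python3 - <<'E'
from h import *
o=arm.get_obs();print({k:np.round(v,3).tolist() for k,v in o.items()})
look('scene','s3.png');look('wrist','w3.png');look('top','t3.png')
E
```

```text
{'time': 1.35, 'joint_pos': [1.266, 0.383, 0.016, 1.37, -0.006, 1.388, -0.047], 'qvel': [-0.001, 0.001, 0.0, -0.001, 0.001, -0.002, -0.002], 'joint_efforts': [0.0, -62.733, 0.843, -37.207, 0.017, 0.003, -0.0], 'ee_pos': [149.695, -606.788, 404.669], 'ee_rot': [-1.571, 0.0, -2.9], 'contact_force': [-0.273, 0.217, -0.401], 'wrist_torque': [-0.038, -0.019, -0.045], 'opening': 85.302}$[0]: bad value
```

```bash
python3 -m handwheel '[{"tx":0.0,"ty":0.0,"tz":-4.0,"yaw":0.0,"gripper":0.0},{"tx":0.0,"ty":0.0,"tz":-8.0,"yaw":0.0,"gripper":0.0},{"tx":0.0,"ty":0.0,"tz":-12.0,"yaw":0.0,"gripper":0.0},{"tx":0.0,"ty":0.0,"tz":-16.0,"yaw":0.0,"gripper":0.0},{"tx":0.0,"ty":0.0,"tz":-20.0,"yaw":0.0,"gripper":0.0},{"tx":0.0,"ty":0.0,"tz":-23.0,"yaw":0.0,"gripper":0.0},{"tx":0.0,"ty":0.0,"tz":-23.0,"yaw":0.0,"gripper":0.0}]'
python3 - <<'E'
from h import *
o=arm.get_obs();print({k:np.round(v,3).tolist() for k,v in o.items()})
look('scene','s4.png');look('wrist','w4.png');look('top','t4.png')
E
```

```text
time: 2.38
ee_pos: [94.2, -382.1, 405.2]
ee_rot: [-1.57, 0.0, -2.9]
contact_force: [0.2, -0.1, -0.4]
opening: 0.1
{'time': 2.375, 'joint_pos': [1.265, -0.121, -0.016, 1.939, -0.002, 1.322, -0.079], 'qvel': [-0.002, 0.048, 0.004, -0.049, 0.002, -0.02, 0.002], 'joint_efforts': [0.035, -29.972, -0.209, -35.462, -0.024, 0.397, -0.041], 'ee_pos': [94.208, -382.127, 405.202], 'ee_rot': [-1.57, 0.0, -2.9], 'contact_force': [0.209, -0.06, -0.412], 'wrist_torque': [-0.057, -0.009, -0.027], 'opening': 0.074}
```

View pics/t4.png

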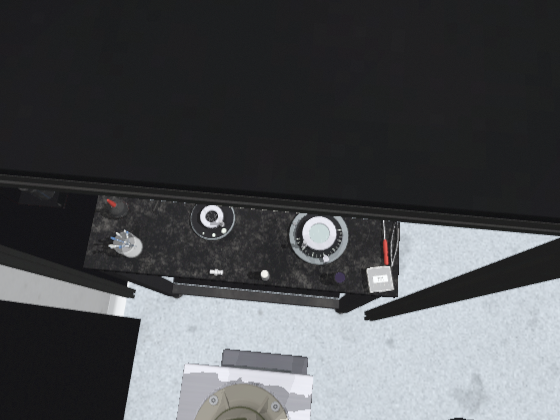

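View pics/s4.png

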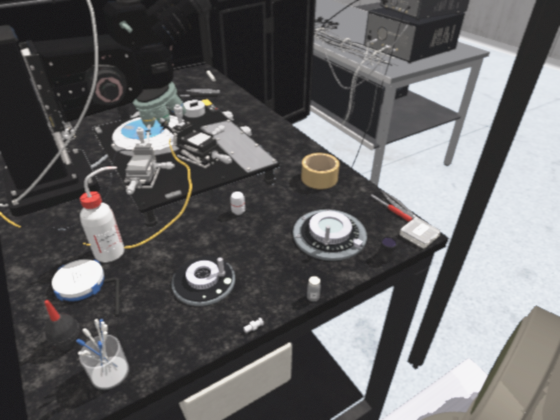

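View pics/w4.png

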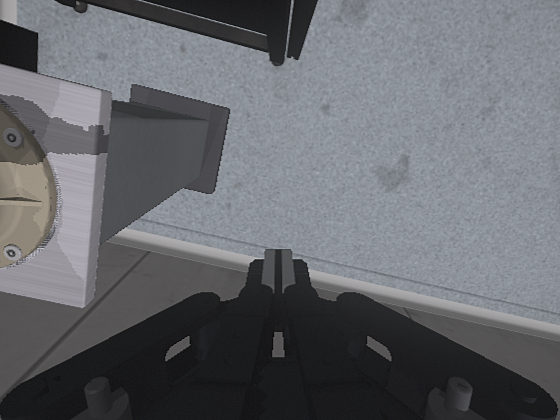

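```bash
python3 - <<'E'
from h import *
o=arm.get_obs();R=Ro.from_euler('xyz',o['ee_rot']).as_matrix()
T=np.array(arm.camera_model('wrist')['T'])
print((R.T@(T[:3,3]-o['ee_pos'])).round(1),(R.T@T[:3,:3]).round(3))
E
python3 -m handwheel '[{"tx":-5.5,"ty":0.0,"tz":-1.0,"yaw":-0.14,"gripper":0.0},{"tx":-10.8,"ty":0.0,"tz":-2.5,"yaw":-0.28,"gripper":0.0},{"tx":-16.0,"ty":0.0,"tz":-4.4,"yaw":-0.42,"gripper":0.0},{"tx":-20.8,"ty":0.0,"tz":-7.0,"yaw":-0.56,"gripper":0.0}]'
```

```text
[-71.3  30.9  -0. ] [[-0.     0.96   0.28 ]
 [ 0.001 -0.28   0.96 ]
 [ 1.     0.    -0.   ]]
time: 3.02
ee_pos: [281.9, -265.8, 404.9]
ee_rot: [-1.57, 0.0, -2.335]
contact_force: [0.4, -0.7, 0.2]
opening: -0.1
```

```bash

python3 -m handwheel '[{"tx":-5.5,"ty":0.0,"tz":-0.4,"yaw":-0.18,"gripper":0.0},{"tx":-10.8,"ty":0.0,"tz":-1.5,"yaw":-0.36,"gripper":0.0},{"tx":-16.0,"ty":0.0,"tz":-3.4,"yaw":-0.54,"gripper":0.0},{"tx":-20.8,"ty":0.0,"tz":-4.5,"yaw":-0.72,"gripper":0.0},{"tx":-23.0,"ty":0.0,"tz":-3.5,"yaw":-0.9,"gripper":0.0},{"tx":-23.0,"ty":0.0,"tz":-1.0,"yaw":-1.08,"gripper":0.0},{"tx":-23.0,"ty":0.0,"tz":1.0,"yaw":-1.26,"gripper":0.0},{"tx":-23.0,"ty":0.0,"tz":2.0,"yaw":-1.44,"gripper":0.0},{"tx":-23.0,"ty":0.0,"tz":2.0,"yaw":-1.62,"gripper":0.0},{"tx":-23.0,"ty":0.0,"tz":2.0,"yaw":-1.8,"gripper":0.0}]'
cat >> h.py <<'E'
def go(x,y,tipz,zang):
    "shift (cm) and yaw needed for the tool"
    o=arm.get_obs();R=Ro.from_euler('xyz',o['ee_rot']).as_matrix()
    d=R.T@(np.array([x,y,tipz+173.])-o['ee_pos'])/10
    a=np.arctan2(R[1,2],R[0,2]); dy=(np.radians(zang)-a+np.pi)%(2*np.pi)-np.pi
    print('now',np.round(o['ee_pos'],1),'zang',round(np.degrees(a),1),'shift',d.round(2),'yaw',round(-dy,3))
E
python3 - <<'E'
from h import *
go(440,-90,180,79)
N=['polarizer','polarizer_post','polarizer_nose','rider_point']
look('wrist','w5.png'); pin('wrist',N)
E
```

```text
time: 4.28
ee_pos: [456.5, -114.1, 404.6]
ee_rot: [-1.569, 0.0, -0.529]
contact_force: [-0.3, 0.5, -0.1]
opening: -0.1
now [ 456.5 -114.1  404.6] zang 59.7 shift [-2.64  5.16  1.24] yaw -0.337
polarizer [(0.61, [501.2, -145.3, -2.3]), (0.57, [675.0, -15.0, 1.4])]
polarizer_post [(0.7, [468.2, -114.0, 64.7]), (0.59, [519.2, 142.6, 5.2])]
polarizer_nose [(0.96, [466.3, -101.6, 17.5])]
rider_point [(0.67, [445.7, -163.0, 22.6]), (0.29, [377.9, 110.4, 2.0])]
```

View pics/w5.png

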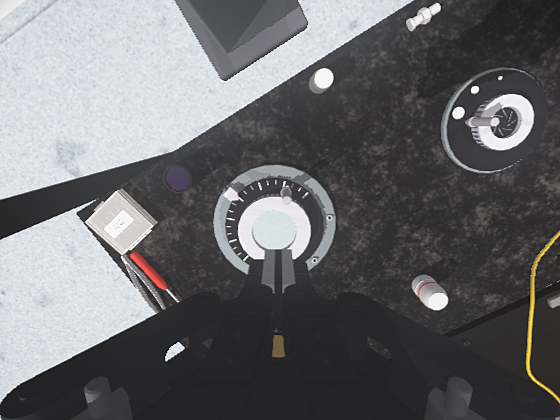

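The wrist view shows the polarizer post at (286,198), the rider at (233,195) and the iris at (490,120), which agrees with the network positions.

```bash
python3 - <<'E'
from h import *
go(472,-78,44,79)
E
```

```text
now [ 455.9 -113.8  404.8] zang 59.1 shift [-0.47 18.79  3.89] yaw -0.347
```

```bash

python3 -m handwheel '[{"tx":-0.2,"ty":3.0,"tz":2.0,"yaw":-0.17,"gripper":0.0},{"tx":-0.5,"ty":6.0,"tz":3.9,"yaw":-0.347,"gripper":0.0},{"tx":-0.5,"ty":10.0,"tz":3.9,"yaw":-0.347,"gripper":0.0},{"tx":-0.5,"ty":13.0,"tz":3.9,"yaw":-0.347,"gripper":0.0},{"tx":-0.5,"ty":13.0,"tz":3.9,"yaw":-0.347,"gripper":0.0}]'
python3 - <<'E'
from h import *
go(472,-78,44,79)
N=['polarizer','polarizer_post','polarizer_nose','rider_point']
look('wrist','w6.png'); pin('wrist',N)
E
```

```text
time: 5.15
ee_pos: [470.9, -77.7, 273.0]
ee_rot: [-1.57, 0.004, -0.195]
contact_force: [-0.4, -0.5, 0.7]
opening: 0.3
now [470.9 -77.7 273. ] zang 78.9 shift [ 0.13  5.6  -0.02] yaw -0.003
polarizer [(0.77, [501.8, -144.0, -1.1])]
polarizer_post [(0.79, [473.6, -111.8, 71.4]), (0.49, [381.5, 112.7, 3.4])]
polarizer_nose [(0.87, [462.1, -100.9, 20.7])]
rider_point [(0.89, [446.2, -164.5, 25.2])]
```

View pics/w6.png

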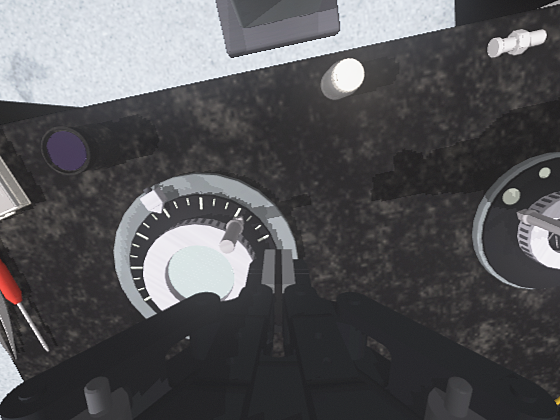

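```bash

python3 -m handwheel '[{"tx":0.0,"ty":2.5,"tz":0.0,"yaw":0.0,"gripper":0.0},{"tx":0.1,"ty":4.5,"tz":0.0,"yaw":0.0,"gripper":0.0},{"tx":0.1,"ty":5.6,"tz":0.0,"yaw":0.0,"gripper":0.0},{"tx":0.1,"ty":5.6,"tz":0.0,"yaw":0.0,"gripper":0.0}]' && 
python3 -m handwheel '[{"tx":-0.1,"ty":0.0,"tz":-0.4,"yaw":0.0,"gripper":0.0},{"tx":-0.2,"ty":0.0,"tz":-0.8,"yaw":0.0,"gripper":0.0},{"tx":-0.3,"ty":0.0,"tz":-1.2,"yaw":0.0,"gripper":0.0},{"tx":-0.4,"ty":0.0,"tz":-1.6,"yaw":0.0,"gripper":0.0},{"tx":-0.5,"ty":0.0,"tz":-2.0,"yaw":0.0,"gripper":0.0},{"tx":-0.5,"ty":0.0,"tz":-2.4,"yaw":0.0,"gripper":0.0},{"tx":-0.6,"ty":0.0,"tz":-2.8,"yaw":0.0,"gripper":0.0},{"tx":-0.7,"ty":0.0,"tz":-2.8,"yaw":0.0,"gripper":0.0}]'
python3 - <<'E'
from h import *
go(458.2,-140.3,44,79)
N=['polarizer','polarizer_post','polarizer_nose','rider_point']
look('wrist','w7.png'); pin('wrist',N)
E
```

```text
time: 5.9
ee_pos: [473.6, -78.0, 220.4]
ee_rot: [-1.571, -0.003, -0.193]
contact_force: [1.4, -0.4, 0.2]
opening: -0.2
time: 6.9
ee_pos: [461.4, -104.9, 220.5]
ee_rot: [-1.571, -0.004, -0.194]
contact_force: [0.2, -0.1, 0.3]
opening: 0.0
now [ 461.4 -104.9  220.5] zang 78.9 shift [ 0.37  0.35 -3.53] yaw -0.002
polarizer [(0.74, [501.6, -143.8, -0.3])]
polarizer_post [(0.63, [459.1, -126.9, 67.1])]
polarizer_nose [(0.67, [449.7, -119.4, 18.9]), (0.54, [459.1, -125.7, 69.4])]
rider_point [(0.96, [443.5, -163.9, 19.6])]
```

View pics/w7.png

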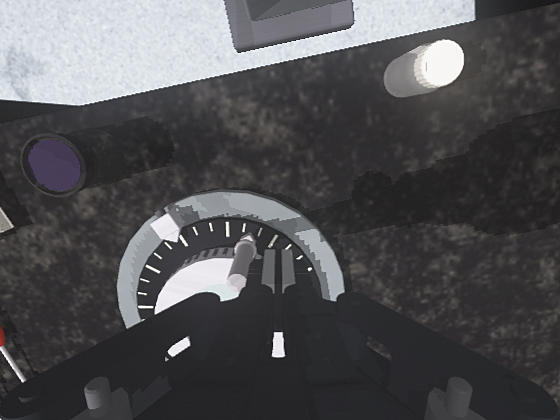

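```bash

python3 -m handwheel '[{"tx":-0.1,"ty":0.2,"tz":-0.4,"yaw":0.0,"gripper":0.0},{"tx":-0.1,"ty":0.3,"tz":-0.8,"yaw":0.0,"gripper":0.0},{"tx":-0.1,"ty":0.3,"tz":-1.2,"yaw":0.0,"gripper":0.0},{"tx":-0.1,"ty":0.3,"tz":-1.6,"yaw":0.0,"gripper":0.0},{"tx":0.0,"ty":0.3,"tz":-2.0,"yaw":0.0,"gripper":0.0},{"tx":0.0,"ty":0.3,"tz":-2.4,"yaw":0.0,"gripper":0.0},{"tx":0.0,"ty":0.3,"tz":-2.4,"yaw":0.0,"gripper":0.0}]'
python3 - <<'E'
from h import *
go(458.2,-140.3,44,79)
N=['polarizer','polarizer_post','polarizer_nose','rider_point']
look('wrist','w8.png'); pin('wrist',N)
E
```

```text
time: 8.02
ee_pos: [457.0, -128.4, 217.6]
ee_rot: [-1.571, -0.004, -0.194]
contact_force: [-0.8, -0.7, -0.2]
opening: 0.1
now [ 457.  -128.4  217.6] zang 78.9 shift [ 0.35  0.06 -1.14] yaw -0.002
polarizer []
polarizer_post [(0.57, [454.2, -150.8, 67.8])]
polarizer_nose [(0.61, [445.0, -147.9, 19.4])]
rider_point [(0.75, [444.7, -167.5, 21.0])]
```

View pics/w8.png

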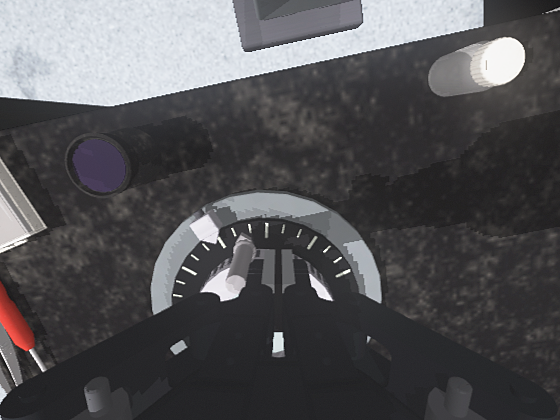

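```bash

python3 -m handwheel '[{"tx":0.1,"ty":0.0,"tz":-0.3,"yaw":0.0,"gripper":0.0},{"tx":0.2,"ty":0.0,"tz":-0.5,"yaw":0.0,"gripper":0.0},{"tx":0.2,"ty":0.0,"tz":-0.7,"yaw":0.0,"gripper":0.0},{"tx":0.2,"ty":0.0,"tz":-0.7,"yaw":0.0,"gripper":0.0}]'
python3 - <<'E'
from h import *
go(458.2,-140.3,44,79)
N=['polarizer_post','polarizer_nose','rider_point']
im=look('wrist','w9.png'); pin('wrist',N)
cv2.imwrite('pics/w9c.png',cv2.resize(im[170:320,130:400],None,fx=2.9,fy=2.9,interpolation=cv2.INTER_CUBIC))
E
```

```text
time: 8.78
ee_pos: [457.7, -135.4, 217.7]
ee_rot: [-1.571, -0.004, -0.194]
contact_force: [0.8, 1.4, 0.3]
opening: 0.1
now [ 457.7 -135.4  217.7] zang 78.9 shift [ 0.15  0.07 -0.48] yaw -0.002
polarizer_post [(0.74, [454.5, -156.4, 66.5])]
polarizer_nose [(0.91, [446.0, -152.7, 18.4])]
rider_point [(0.71, [445.0, -164.1, 24.1])]
```

View pics/w9c.png

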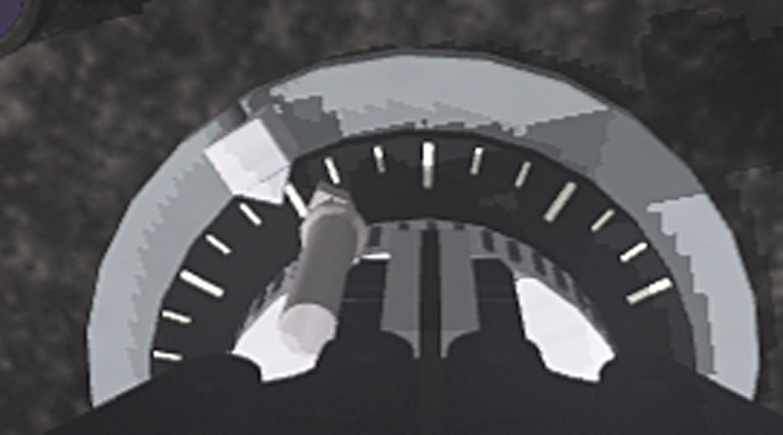

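```bash
cat >> h.py <<'E'
def ray(cam,u,v,z):
    m=arm.camera_model(cam);T=np.array(m['T']);f=210/np.tan(np.radians(m['vertical_fov']/2))
    d=T[:3,:3]@np.array([(u-m['cx'])/f,(v-m['cy'])/f,1]);return T[:3,3]+d*(z-T[2,3])/d[2]
def proj(cam,p):
    m=arm.camera_model(cam);T=np.array(m['T']);f=210/np.tan(np.radians(m['vertical_fov']/2))
    c=np.linalg.inv(T)@np.r_[p,1];return np.array([f*c[0]/c[2]+m['cx'],f*c[1]/c[2]+m['cy']])
E
python3 - <<'E'
from h import *
f=lambda a,b:(130+a/2.9,170+b/2.9)
c=np.array([502,-143.7])
for n,a,b,z in [('ridertip',281,203,18),('riderout_l',205,152,20),('riderout_r',265,112,20),('nose',328,185,22),('posttop',307,328,66),('postbot',333,215,32),('tick3',295,200,14),('tick0',428,165,14),('tick-3',562,202,14),('tick6',200,283,14)]:
    p=ray('wrist',*f(a,b),z)[:2]; d=p-c
    print(n,p.round(1),np.hypot(*d).round(1),(np.degrees(np.arctan2(d[1],d[0]))%360).round(1))
im=cv2.imread('pics/w9.png');
def dr(R,z,col):
    for a in range(90,270,2):
        t=np.radians(a);u,v=proj('wrist',[c[0]+R*np.cos(t),c[1]+R*np.sin(t),z]); cv2.circle(big,(int(u*3-390),int(v*3-510)),1,col,-1)
big=cv2.resize(im,None,fx=3,fy=3,interpolation=cv2.INTER_CUBIC)[510:1010,390:1190].copy()
dr(78,8,(0,0,255));dr(62,14,(0,255,0));dr(59,20,(255,0,0))
cv2.imwrite('pics/w9d.png',big)
E
```

```text
ridertip [ 448.9 -164.4] 57.0 201.2
riderout_l [ 434.6 -176.1] 74.8 205.7
riderout_r [ 428.9 -162.3] 75.5 194.3
nose [ 445.5 -153.2] 57.3 189.6
posttop [ 452.2 -153.2] 50.6 190.8
postbot [ 448.  -151.7] 54.5 188.5
tick3 [ 450.2 -162.3] 55.0 199.8
tick0 [ 448.  -133.4] 55.0 169.2
tick-3 [ 461.4 -107.4] 54.4 138.2
tick6 [ 465. -187.] 56.9 229.5
```

View pics/w9d.png

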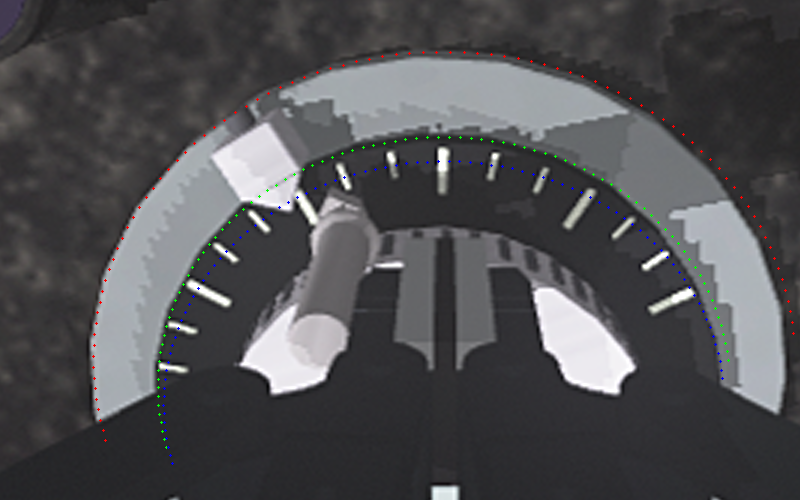

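```bash

python3 -m handwheel '[{"tx":0.1,"ty":0.0,"tz":-0.3,"yaw":0.0,"gripper":0.0},{"tx":0.2,"ty":0.0,"tz":-0.5,"yaw":0.0,"gripper":0.0},{"tx":0.3,"ty":0.0,"tz":-0.7,"yaw":0.0,"gripper":0.0},{"tx":0.4,"ty":0.0,"tz":-0.8,"yaw":0.0,"gripper":0.0},{"tx":0.4,"ty":0.0,"tz":-0.8,"yaw":0.0,"gripper":0.0}]'
python3 - <<'E'
from h import *
N=['polarizer_post','polarizer_nose','rider_point']
im=look('wrist','w10.png'); pin('wrist',N)
cv2.imwrite('pics/w10c.png',cv2.resize(im,None,fx=3,fy=3,interpolation=cv2.INTER_CUBIC)[510:1010,390:1190])
E
```

```text
time: 9.6
ee_pos: [460.0, -144.1, 217.7]
ee_rot: [-1.571, -0.004, -0.194]
contact_force: [-0.9, 0.6, -0.8]
opening: -0.1
polarizer_post [(0.96, [458.5, -163.9, 67.1])]
polarizer_nose [(0.72, [448.9, -167.6, 15.4])]
rider_point [(0.76, [444.0, -165.4, 22.5]), (0.58, [381.0, -16.8, -0.2])]
```

View pics/w10c.png

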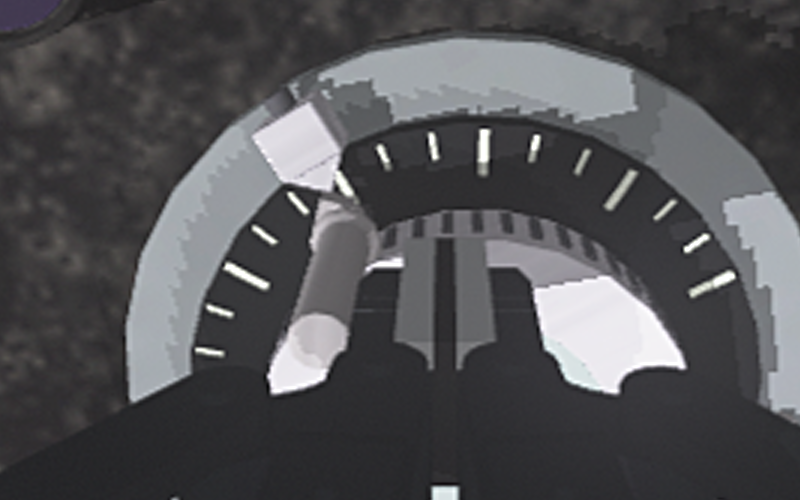

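```bash

python3 - <<'E'
from h import *
c=np.array([502,-143.7])
for n,a,b,z in [('posttop',319,340,66),('rl',253,137,20),('rr',315,98,20),('tip',330,190,18)]:
    p=ray('wrist',(390+a)/3,(510+b)/3,z)[:2];d=p-c
    print(n,p.round(1),np.hypot(*d).round(1),(np.degrees(np.arctan2(d[1],d[0]))%360).round(1))
E
python3 -m handwheel '[{"tx":0.0,"ty":0.0,"tz":0.5,"yaw":0.0,"gripper":0.0},{"tx":0.0,"ty":0.0,"tz":2.0,"yaw":0.0,"gripper":0.0},{"tx":0.0,"ty":-3.0,"tz":5.0,"yaw":0.0,"gripper":0.0},{"tx":0.0,"ty":-7.0,"tz":5.0,"yaw":0.0,"gripper":0.0},{"tx":0.0,"ty":-10.0,"tz":5.0,"yaw":0.0,"gripper":0.0},{"tx":0.0,"ty":-10.0,"tz":5.0,"yaw":0.0,"gripper":0.0}]'
python3 - <<'E'
from h import *
N=['polarizer','polarizer_post','polarizer_nose','rider_point']
im=look('wrist','w11.png'); pin('wrist',N)
E
```

```text
posttop [ 454.9 -161.8] 50.4 201.0
rl [ 434.7 -176.1] 74.7 205.7
rr [ 429.4 -162.7] 75.0 194.7
tip [ 448.8 -164.5] 57.2 201.4
time: 10.55
ee_pos: [470.2, -93.5, 320.1]
ee_rot: [-1.572, -0.009, -0.192]
contact_force: [0.1, -0.7, -0.4]
opening: -0.1
polarizer [(0.6, [500.7, -142.2, -1.4])]
polarizer_post [(0.93, [458.1, -165.3, 66.6])]
polarizer_nose [(0.95, [447.6, -162.9, 17.5])]
rider_point [(0.78, [444.3, -165.4, 20.8])]
```

View pics/w11.png

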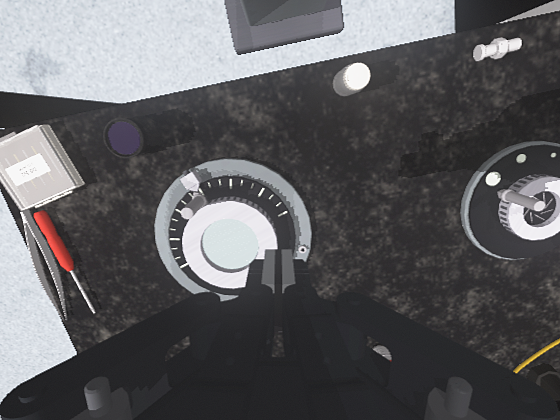

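Lever at about 201° and rider at about 200.5° (world), so they line up and the unit has not moved. Next is the iris.

```bash

python3 - <<'E'
from h import *
go(521,82,100,126)
E
```

```text
now [468.8 -94.5 316.6] zang 78.9 shift [ 1.72  4.36 18.32] yaw -0.822
```

```bash

python3 -m handwheel '[{"tx":0.5,"ty":0.0,"tz":5.0,"yaw":0.0,"gripper":0.0},{"tx":1.0,"ty":0.0,"tz":10.0,"yaw":-0.17,"gripper":0.0},{"tx":1.7,"ty":0.0,"tz":15.0,"yaw":-0.34,"gripper":0.0},{"tx":1.7,"ty":2.0,"tz":18.3,"yaw":-0.51,"gripper":0.0},{"tx":1.7,"ty":4.4,"tz":18.3,"yaw":-0.68,"gripper":0.0},{"tx":1.7,"ty":4.4,"tz":18.3,"yaw":-0.82,"gripper":0.0},{"tx":1.7,"ty":4.4,"tz":18.3,"yaw":-0.82,"gripper":0.0}]'
python3 - <<'E'
from h import *
go(521,82,38,126)
N=['iris','iris_post','iris_middle_dot']
im=look('wrist','w12.png'); pin('wrist',N)
E
```

```text
time: 11.68
ee_pos: [520.5, 81.9, 271.5]
ee_rot: [-1.571, 0.0, 0.626]
contact_force: [-0.3, -0.5, 0.5]
opening: 0.4
now [520.5  81.9 271.5] zang 125.9 shift [ 0.05  6.05 -0.02] yaw -0.002
iris [(0.61, [520.5, 138.7, 5.4])]
iris_post [(0.63, [505.8, 112.3, 63.8]), (0.46, [675.3, -14.8, 3.3])]
iris_middle_dot [(0.67, [482.0, 126.5, 12.0]), (0.53, [506.4, 108.8, 63.7])]
```

View pics/w12.png

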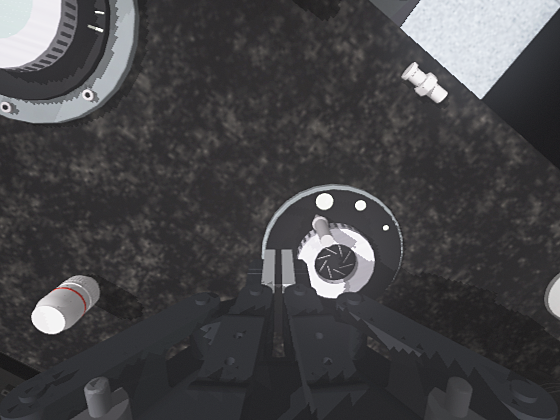

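```bash

python3 - <<'E'
from h import *
from scipy.optimize import least_squares
P={}
for n,u,v,z in [('L',324.5,201,12),('M',360.5,205.5,12),('S',386,228,12)]:
    P[n]=ray('wrist',u,v,z)[:2]
def res(p): return np.r_[[P[n]-(p[:2]+48*np.array([np.cos(p[2]+a),np.sin(p[2]+a)])) for n,a in (('L',.6),('M',0),('S',-.6))]].ravel()
s=least_squares(res,[521,139,np.radians(193)]); print(s.x[:2].round(1),np.degrees(s.x[2]).round(1),s.fun.round(1))
im=cv2.imread('pics/w12.png');big=cv2.resize(im,None,fx=4,fy=4,interpolation=cv2.INTER_CUBIC)
c=s.x[:2]
for R,z,col in((59,8,(0,0,255)),(30,26,(0,255,0))):
    for a in range(0,360,4):
        t=np.radians(a);u,v=proj('wrist',[c[0]+R*np.cos(t),c[1]+R*np.sin(t),z]);cv2.circle(big,(int(u*4),int(v*4)),1,col,-1)
cv2.imwrite('pics/w12c.png',big[700:1250,1000:1700])
E
```

```text
[523.8 139.3] 191.8 [ 0.  -0.4  0.1 -0.  -0.1  0.4]
```

View pics/w12c.png

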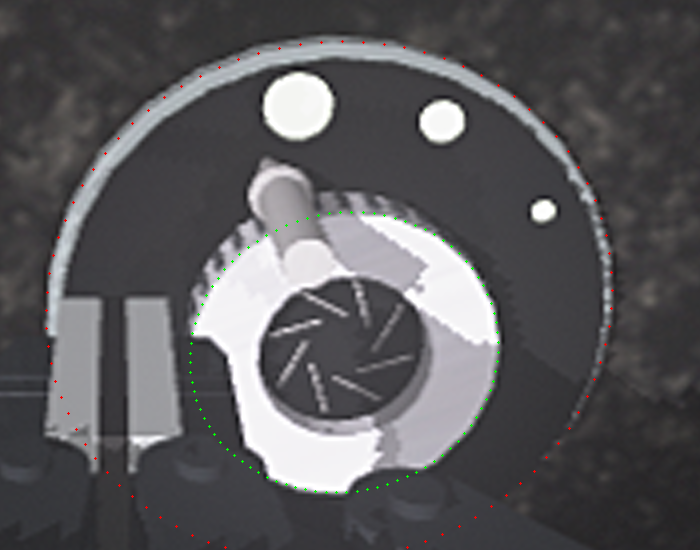

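```bash

python3 -m handwheel '[{"tx":0.0,"ty":2.5,"tz":0.0,"yaw":0.0,"gripper":0.0},{"tx":0.0,"ty":5.0,"tz":0.0,"yaw":0.0,"gripper":0.0},{"tx":0.0,"ty":6.0,"tz":0.0,"yaw":0.0,"gripper":0.0},{"tx":0.0,"ty":6.0,"tz":0.0,"yaw":0.0,"gripper":0.0}]' && 
python3 -m handwheel '[{"tx":0.1,"ty":0.0,"tz":0.5,"yaw":0.0,"gripper":0.0},{"tx":0.2,"ty":0.0,"tz":1.0,"yaw":0.0,"gripper":0.0},{"tx":0.2,"ty":0.0,"tz":1.4,"yaw":0.0,"gripper":0.0},{"tx":0.1,"ty":0.0,"tz":1.8,"yaw":0.0,"gripper":0.0},{"tx":0.0,"ty":0.0,"tz":2.2,"yaw":0.0,"gripper":0.0},{"tx":0.0,"ty":0.0,"tz":2.6,"yaw":0.0,"gripper":0.0},{"tx":0.0,"ty":0.0,"tz":3.0,"yaw":0.0,"gripper":0.0},{"tx":0.0,"ty":0.0,"tz":3.3,"yaw":0.0,"gripper":0.0},{"tx":0.0,"ty":0.0,"tz":3.3,"yaw":0.0,"gripper":0.0}]'
python3 - <<'E'
from h import *
go(499.2,116.8,38,126)
im=look('wrist','w13.png'); pin('wrist',['iris','iris_post','iris_middle_dot'])
E
```

```text
time: 12.38
ee_pos: [520.9, 81.7, 212.6]
ee_rot: [-1.572, -0.001, 0.624]
contact_force: [-1.2, -0.0, 0.5]
opening: -0.1
time: 13.5
ee_pos: [501.4, 109.0, 212.6]
ee_rot: [-1.572, -0.001, 0.624]
contact_force: [-0.2, 0.1, -0.3]
opening: 0.1
now [501.4 109.  212.6] zang 125.8 shift [0.28 0.15 0.76] yaw -0.004
iris []
iris_post [(0.89, [492.9, 122.6, 62.4])]
iris_middle_dot [(0.74, [493.8, 127.4, 61.7]), (0.7, [380.1, 113.4, 0.8])]
```

View pics/w13.png

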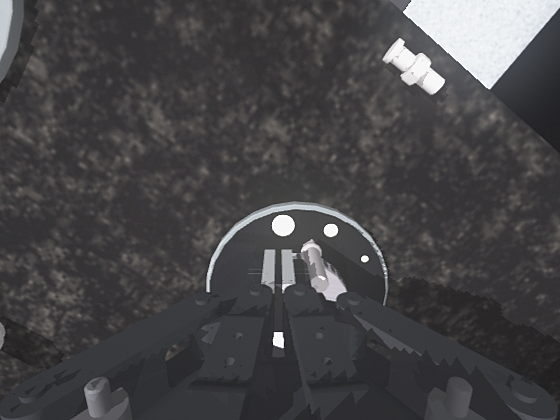

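```bash

python3 -m handwheel '[{"tx":0.1,"ty":0.0,"tz":0.3,"yaw":0.0,"gripper":0.0},{"tx":0.2,"ty":0.0,"tz":0.6,"yaw":0.0,"gripper":0.0},{"tx":0.3,"ty":0.0,"tz":0.75,"yaw":0.0,"gripper":0.0},{"tx":0.3,"ty":0.0,"tz":0.75,"yaw":0.0,"gripper":0.0}]' &&
python3 -m handwheel '[{"tx":0.0,"ty":0.0,"tz":-0.5,"yaw":0.0,"gripper":0.0},{"tx":0.0,"ty":0.0,"tz":-2.0,"yaw":0.0,"gripper":0.0},{"tx":0.0,"ty":-3.0,"tz":-3.5,"yaw":0.0,"gripper":0.0},{"tx":0.0,"ty":-6.0,"tz":-3.5,"yaw":0.0,"gripper":0.0},{"tx":0.0,"ty":-6.0,"tz":-3.5,"yaw":0.0,"gripper":0.0}]'
python3 - <<'E'
from h import *
im=look('wrist','w14.png'); pin('wrist',['iris','iris_post','iris_middle_dot'])
big=cv2.resize(im,None,fx=4,fy=4,interpolation=cv2.INTER_CUBIC)
c=np.array([523.4,139.1])
for R,z,col in((59,8,(0,0,255)),(30,26,(0,255,0))):
    for a in range(0,360,4):
        t=np.radians(a);u,v=proj('wrist',[c[0]+R*np.cos(t),c[1]+R*np.sin(t),z]);cv2.circle(big,(int(u*4),int(v*4)),1,col,-1)
cv2.imwrite('pics/w14c.png',big[700:1250,1000:1700])
E
```

```text
time: 14.2
ee_pos: [499.7, 116.8, 212.6]
ee_rot: [-1.572, -0.001, 0.624]
contact_force: [0.4, -0.2, -1.4]
opening: -0.4
time: 14.82
ee_pos: [521.5, 87.7, 274.9]
ee_rot: [-1.574, -0.005, 0.623]
contact_force: [0.4, 0.3, -0.8]
opening: 0.0
iris [(0.58, [519.1, 140.6, 2.7])]
iris_post [(0.9, [486.6, 131.0, 61.5])]
iris_middle_dot [(0.82, [475.1, 124.8, 10.1])]
```

View pics/w14c.png

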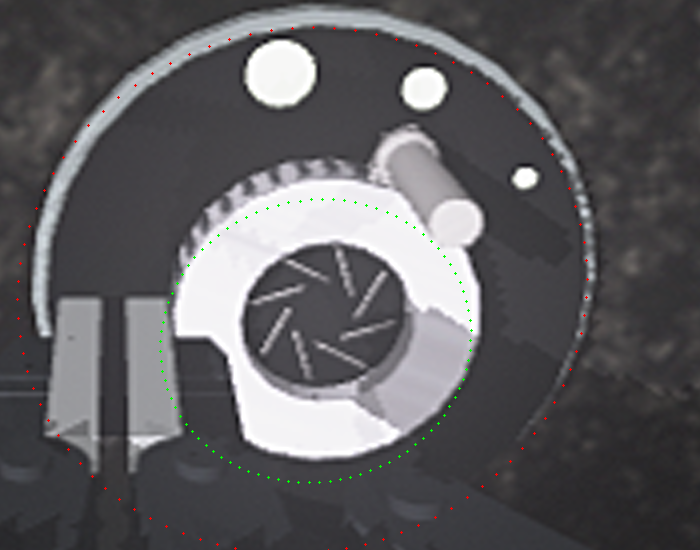

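```bash

python3 - <<'E'
from h import *
look('wrist','w15a.png'); im=look('wrist','w15.png')
print(arm.get_obs()['qvel'].round(3) if hasattr(arm.get_obs()['qvel'],'round') else arm.get_obs()['qvel'])
pin('wrist',['iris','iris_post','iris_middle_dot'])
big=cv2.resize(im,None,fx=4,fy=4,interpolation=cv2.INTER_CUBIC)
c=np.array([523.4,139.1])
for R,z,col in((59,8,(0,0,255)),(30,26,(0,255,0))):
    for a in range(0,360,4):
        t=np.radians(a);u,v=proj('wrist',[c[0]+R*np.cos(t),c[1]+R*np.sin(t),z]);cv2.circle(big,(int(u*4),int(v*4)),1,col,-1)
cv2.imwrite('pics/w15c.png',big[700:1250,1000:1700])
E
```

```text
[-0.003 -0.002 -0.002 -0.002 -0.001  0.002 -0.001]
iris [(0.78, [519.8, 139.4, 5.5])]
iris_post [(0.89, [485.2, 131.3, 63.3])]
iris_middle_dot [(0.78, [476.4, 123.9, 10.6])]
```

View pics/w15c.png

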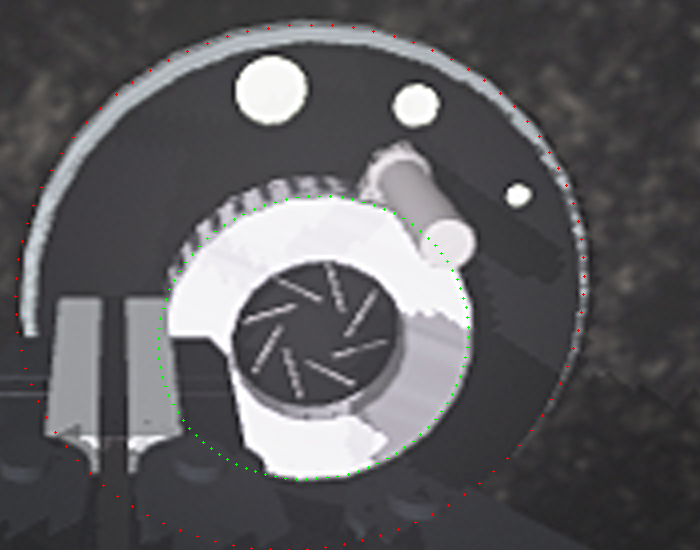

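```bash

python3 - <<'E'
from h import *
c=np.array([523.4,139.1])
for n,a,b,z in [('posttop',447,245,60),('nose',403,147,22),('M',416,105,12),('L',271,90,12),('S',518,195,12)]:
    p=ray('wrist',(1000+a)/4,(700+b)/4,z)[:2];d=p-c
    print(n,p.round(1),np.hypot(*d).round(1),(np.degrees(np.arctan2(d[1],d[0]))%360).round(1))
E
```

```text
posttop [487.9 131.2] 36.4 192.5
nose [483.  129.4] 41.5 193.4
M [475.9 129.8] 48.4 191.1
L [490.  105.1] 47.7 225.6
S [478.3 158.1] 49.0 157.1
```

```bash

python3 -m handwheel '[{"tx":0.0,"ty":-4.0,"tz":0.0,"yaw":0.0,"gripper":0.0},{"tx":0.0,"ty":-6.0,"tz":-2.0,"yaw":0.0,"gripper":0.0},{"tx":0.0,"ty":-6.0,"tz":-2.0,"yaw":0.0,"gripper":0.0},{"tx":0.0,"ty":-6.0,"tz":-2.0,"yaw":0.0,"gripper":0.0},{"tx":0.0,"ty":-6.0,"tz":-2.0,"yaw":0.0,"gripper":0.0}]'
python3 - <<'E'
from h import *
im=look('scene','s16.png'); pin('scene',['polarizer','polarizer_nose','rider_point','iris','iris_post','vial','objective','loupe','adapter','tape'])
E
```

```text
time: 15.9
ee_pos: [530.9, 72.7, 331.1]
ee_rot: [-1.57, 0.001, 0.625]
contact_force: [0.8, -0.0, 0.5]
opening: 0.2
polarizer [(0.94, [503.9, -143.8, -0.4]), (0.24, [380.1, 112.3, -4.1])]
polarizer_nose [(0.93, [446.0, -164.2, 21.6])]
rider_point [(0.65, [446.0, -161.7, 16.1])]
iris [(0.46, [388.6, -204.8, -1.5])]
iris_post [(0.86, [489.1, 128.9, 61.3])]
vial [(0.83, [378.0, -10.0, 3.8])]
objective [(0.49, [678.6, -15.0, -0.1]), (0.38, [445.4, -158.7, 16.2])]
loupe [(0.96, [390.8, -202.5, -0.2]), (0.32, [522.6, 141.7, 2.7])]
adapter [(0.48, [381.3, 108.5, -0.1])]
tape [(0.93, [689.9, -252.6, -0.1])]
```

View pics/s16.png

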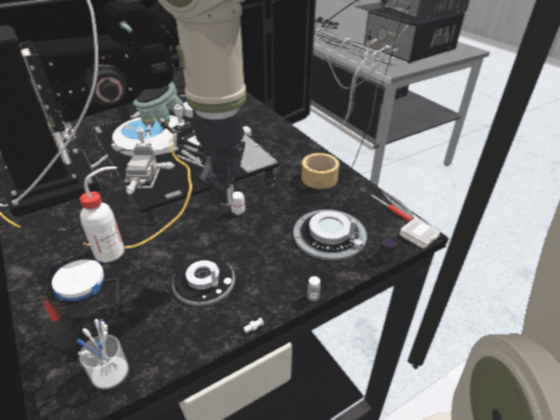

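The scene shows both levers at their marks: the polarizer at (330,232) and the iris at (204,280). All the bystanders are where they stood before and the arm is clear, so I'm handing in.

```bash
python3 -c "
from cell import arm
print(arm.finish_job())"
```

```text
the job is handed in; nothing more can be done
None
```

I set both levers with the outside of the closed fingers and handed the job in after about 16 s on the robot's clock. The hand-in gives no verdict, so these are my own camera measurements:

- **Polarizer:** the lever is at about 201.0° and the rider at about 200.5° (world angles), so the nose is about 0.5–1 mm from the rider's centre line. The scene camera's network put the nose and rider points about 2.5 mm apart in plan, which is within its 4 mm accuracy.
- **Iris:** the lever is at about 192.5–193.4° and the middle-sized dot at about 191.4°, an error of about 0.03 rad against the 0.13 allowed.
- **Units, rider and other things:** the camera positions of both units, the rider and all five bystanders match the ones before the pushes to within the cameras' accuracy. In the last picture the network mistook the loupe for the iris base. I had already checked the iris base against the wrist picture, and it had not moved.
- **Forces:** the tool force stayed within sensor noise, under about 2 N, at every reading. The arm was clear of everything at the end.

One thing went wrong along the way: the first move command was refused with a "bad value" error, and nothing moved. I resent it with every value filled in and it ran.

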